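# Extend the drainer arm by one hole over the washing-up tub

### The job

The drainer basket on its extending arm is still half over the worktop: press the red snap button flush with the square outer tube and, while it is held down, push the outer tube outwards (the blue flange is there to push on) until the button clicks out of the next hole and locks. Closed fingertips do it, no gripping is needed; use only easy hand pressure, never force the tube against the locked button, then let go and leave the things around it undisturbed.

Things in the scene. Friction and masses are not known exactly. Their poses are not given: they have to be found in the camera images.
- stand: the drainer arm's stand, fixed; origin on the worktop straight below the snap button. Its +y axis points along the arm, outwards to basket and tub. At y = -185 mm a 140 x 90 mm dark foot and a steel post carry the arm on a black rubber bellows
- rail: black head and 23 mm square steel inner tube; origin on the tube's axis at the button, 134 mm above the worktop, axes as the stand's. The rubber gives: pressed from above, the whole arm (tubes, button, basket) sinks by about 0.8 mm per N and springs back, so the button comes flush several mm lower than at rest
- sleeve (a joint): travel in m of the outer tube along the stand's +y, outwards; 0 where it is locked now (about 1 mm of play). It slides with a few N, but only while the button is held flush or is already under its wall. When the next hole, about 50 mm on, meets the button, the button springs out by itself and the tube stops dead
- button (a joint): how far the red snap button is pressed, in m: 0 fully out, about 0.006 flush with the outer tube's top (about 4 N), at most 0.0115. Pressed less than about 4.5 mm it still locks. It sits on the inner tube and does not travel with the outer tube. Held flush, its bevelled top is wedged under the wall by pushing the outer tube outwards with about 5 to 10 N
- button_top (a point): centre of the top of the red snap button, 14 mm across with a bevelled top, standing 6 mm proud of the outer tube's top when out
- flange_face (a point): the middle of the foot of the blue thumb flange's face that looks towards the button (towards the stand's -y), at the level of the outer tube's top. The flange is a 44 mm wide, 10 mm thick plate across the outer tube, 14 mm high above it; its face is 22 mm outwards of the first hole's centre. It moves with the outer tube
- basket (a point): centre of the underside of the steel drainer basket, 130 x 90 x 55 mm, carried by the outer tube's far end, 213 mm outwards of the first hole; it must come over the tub
- tub: grey washing-up tub, 280 x 200 x 85 mm, under the arm's far end; origin at the centre of its underside; fixed
- tumbler: drinking glass, 68 mm across, 100 mm high, near the arm; origin at the centre of its underside; leave alone
- mug: blue mug, 80 mm across, 92 mm high, near the arm; origin at the centre of its underside; leave alone
- spice_jar: amber spice jar with red cap, 44 mm across, 90 mm high, near the arm; origin at the centre of its underside; leave alone
- oil_bottle: amber oil bottle, yellow cap, 72 mm across, 250 mm high; origin at the centre of its underside; leave alone
- milk_jug: white milk bottle, red cap, 110 mm across, 230 mm high; origin at the centre of its underside; leave alone
- tomato_can: food can with a red label, 74 mm across, 110 mm high; origin at the centre of its underside; leave alone
- olive_jar: green jar, 68 mm across, 100 mm high; origin at the centre of its underside; leave alone
- next_hole (a point): centre of the next hole, at the level of the outer tube's top. The outer tube is square, 32 mm, aluminium, wall 4 mm, its flat top 150 mm above the worktop at rest; the button stands in its first 16 mm hole, the next lies about 50 mm behind, towards the post. Moves with the outer tube

How it is judged (in metres and radians):
On the way, in this order (a step that is already met when the one before it is completed fails the run):
1. the button is pressed about flush (value of joint button above 0.0042 m and value of joint sleeve below 0.006 m), for 0.05 s.
2. the outer tube is slid outwards with the button under its wall (value of joint sleeve above 0.02 m and value of joint button above 0.008 m), for 0.05 s.
At the end, for the whole second after the job is handed in: the outer tube is 50 mm (within 3 mm) further out than at the start's locked place, the button stands fully out of the next hole (pressed less than 1.5 mm), and the robot no longer touches the drainer arm (value of joint sleeve between 0.047 and 0.053 m and value of joint button below 0.0015 m and contact force between each of the arm, the fingers and stand below 0.1 N).
It fails at once if the robot bears on the drainer arm or its stand with more than 40 N (contact force between any of the fingers, the arm and stand above 40 N).
It fails at once if a bystander is moved by more than 15 mm (distance of any of tumbler, mug, spice_jar, oil_bottle, milk_jug, tomato_can, olive_jar from where it was at the start of the episode above 0.015 m).
It also fails if it takes over 35 s, if anything falls off the work surface, if the arm or the gripper's body presses on something with over 40 N, if the wrist force passes 120 N, or if a joint passes its speed limit or range.

### The arm

A 6-joint arm with a two-finger parallel gripper is mounted at the origin on the work surface. World frame = base frame: x ahead of the robot, y to its left, z up, the work surface at z = 0. Lengths are in mm, angles in rad, forces in N, time in s.
With the tool pointing down it reaches from about 300 to 775 mm from the base axis. Payload 14.6 kg.
Tool frame: the origin (TCP) lies at the very end of the fingers, on their centre line; the grasp point (between the pads) lies 19 mm behind it; z points along the fingers, y is the line along which they close (so a half turn about z gives the same grasp; the last joint's range is limited). The gripper opens to 94 mm and grips with 3 to 60 N. Pads are 16 mm wide; open, the fingers measure 119 mm over their backs; the gripper's body (75 mm by 177 mm) begins 78 mm behind the grasp point.
Start: joints at [-0.067, 0.3, 1.521, -0, 1.321, -0.067], TCP at [549.99, -0.002, 205.446] pointing down, gripper open.
Joint ranges: [-3.03, 3.03], [-0.79, 2.21], [0.23, 2.52], [-1.04, 4.18], [0, 3.07], [-2.55, 2.55]. Speed limits (rad/s): [2.22, 2.22, 2.57, 3.14, 3.14, 3.14].

### API

Orientations are given as [roll, pitch, yaw] about the fixed x, y, z axes, in that order (R = Rz(yaw) Ry(pitch) Rx(roll)).
In Python, from cell import manip gives the robot as it stands.
- The arm moves only by the tool servo_tool, never from a script. Its argument "motion" is a list that holds one entry, the list of rows, each a list of 7 numbers: the shift along the world's x, y, z as a fraction of full scale, then the turn, a rotation vector about the world's x, y, z as a fraction of full scale, then the closure, from 0 (fully open) to 1 (shut). In form: [[[x, y, z, rx, ry, rz, gripper], ...]]. A call has 1 to 10 rows; each row is the pose to reach, as a shift and turn from the pose commanded when the call began, turning the shorter way round; what a row does not reach only later rows make up. Full scale, the value 1, is 0.5 m for a shift and pi rad for a turn. A row lasts 1/10 s, in which the tool goes at most 50 mm and 8.59 degrees, less where a joint would pass 70% of its speed; a pose out of reach is approached as far as the arm can. A call with a number of a shift or a turn outside -1 to 1 is refused whole. A call with a gripper value outside its range is refused whole. The fingers move at their own pace and stop on an object; "newtons" is the grip in N (left out, the last holds). Time passes only in rows, so rows that repeat a pose let the fingers close. It gives the time, the measured TCP pose, the force, the opening and the grip force at its end, in the units of the state.
- manip.read_state(): the state, without advancing time (a new reading comes with each control period).
- manip.camera(name): name is "scene" or "side" or "wrist"; returns a dict with "frame" (420x560x3 uint8, red, green, blue), "range_z" (420x560 float32, mm along the optical axis (not along the pixel's ray), 0 where there is no reading), "vfov" (degrees; the focal length in pixels is half the picture's height over the tangent of half this angle, whatever the lens; pixels are square), "cx", "cy" (the principal point, pixels), "cam_to_world" (4x4, takes a point from camera to world coordinates). Camera axes: x right, y down, z forward; pixel columns grow to the right and rows downward; lengths in mm; the calibration is good to about 2 mm. The wrist camera is an equidistant fisheye: a pixel r from the principal point sees the ray r / f radians off the axis. A picture is of the moment at which its call begins.
- manip.sign_off(): hands the job in; it is judged then, once.
The state is a dict: "clock": time; "joints": joint angles; "qd": joint speeds; "effort": joint torques, N m; "eef_pos": TCP position; "eef_rot": TCP orientation; "wrist_force": force on the tool from outside, world axes, zero at the start; "moment": the same for the moment, N m; "finger_gap": finger opening in mm; "finger_force": force on a finger pad.
Only numpy, scipy, OpenCV 4.12 (cv2) and the standard library are available. Lean on these libraries where they do the work, as an engineer would, in place of code of your own. Each camera call takes 0.05 s, during which the arm holds its last target. There are 200 camera calls.

## Working session

There is one attempt and no reset: what is moved stays moved. The work goes in short steps, Python scripts to look and compute and a tool call to move; the robot and the scene stay as the last step left them, time stands still between calls to the robot, and variables do not carry over. Pictures are saved under pics/ and viewed, at most 10 in all, crops included, and the job is handed in when it is done.

Besides the shell and the picture viewer there is one more tool, called after "Request:" as name(argument=value, ...), one argument or row to a line, values as JSON. servo_tool: Moves the arm, as the interface text tells. Its arguments: {"type":"object","properties":{"motion":{"type":"array"},"newtons":{"type":"number"}},"required":["motion"]}

```bash
mkdir -p pics; cat > h.py <<'E'
import numpy as np, cv2
from cell import manip
def cap(n):
    c=manip.camera(n); np.savez(f'{n}.npz',**c); return c
def pt(c,u,v):
    z=np.median([x for x in c['range_z'][v-1:v+2,u-1:u+2].ravel() if x>0]); f=210/np.tan(np.radians(float(c['vfov'])/2))
    return (c['cam_to_world']@[(u-c['cx'])/f*z,(v-c['cy'])/f*z,z,1])[:3].round(1)
E
python3 - <<'E'
from h import *
a=cap('scene');b=cap('side')
for n,c in(('scene',a),('side',b)): cv2.imwrite(f'pics/{n}0.png',cv2.resize(c['frame'][:,:,::-1],(784,588)))
print(manip.read_state())
E
```

```text
{'clock': 0.1, 'joints': array([-6.66420893e-02,  3.00400286e-01,  1.52152084e+00, -1.15168126e-05,
        1.32067522e+00, -6.65905999e-02]), 'qd': array([ 0.00151927,  0.00021683, -0.00256903,  0.0006194 ,  0.00118863,
       -0.00010772]), 'effort': array([ 1.84928511e-03, -5.32644153e+01, -3.53284299e+01,  7.10431044e-02,
        2.34944851e-02, -7.30603051e-05]), 'eef_pos': array([ 5.49769800e+02, -1.37454193e-02,  2.04950649e+02]), 'eef_rot': array([-3.14059044e+00, -5.56565857e-05,  1.57074767e+00]), 'wrist_force': array([0.59782654, 0.43717477, 0.55276299]), 'moment': array([0.01907365, 0.02904928, 0.01114137]), 'finger_force': 0.0, 'finger_gap': 93.68122355593952}
```

View pics/scene0.png

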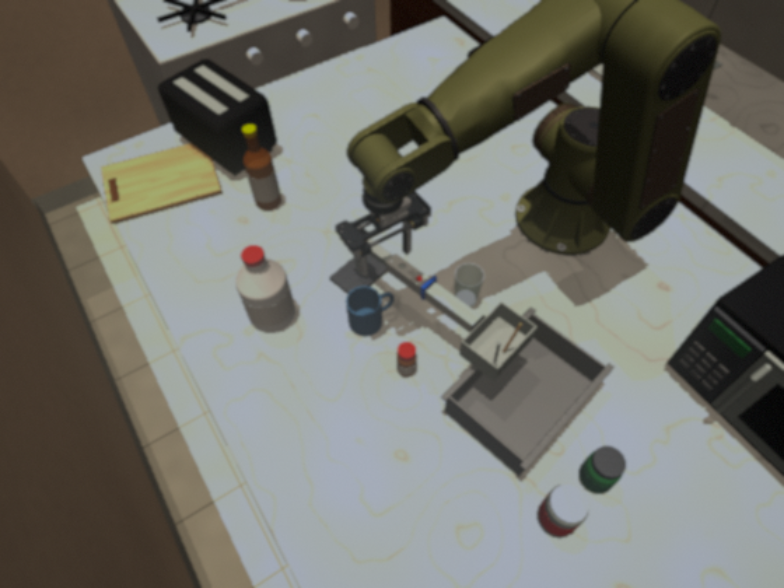

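View pics/side0.png

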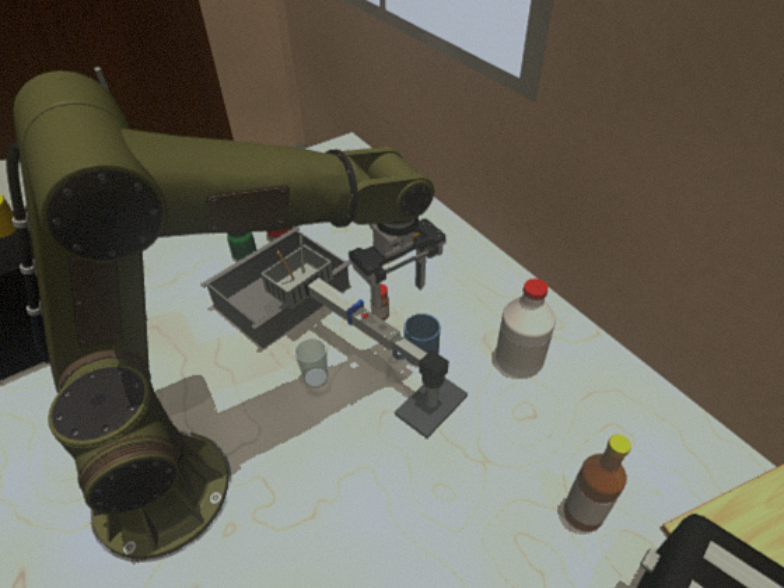

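The scene view shows the button at about (419,279) and the flange at (428,287). The side view shows them at (365,316) and (355,311), with the tumbler, mug and jar close to the arm. I'll measure these now.

```bash
cat > m.py <<'E'
from h import *
for n,bx in(('scene',(255,170,360,240)),('side',(210,190,320,280))):
    c=np.load(n+'.npz'); x0,y0,x1,y1=bx
    im=c['frame'].astype(int); r,g,b=im[...,0],im[...,1],im[...,2]
    for nm,m in(('red',(r>g+50)&(r>b+50)),('blue',(b>r+60)&(b>g+40))):
        k=np.zeros_like(m);k[y0:y1,x0:x1]=m[y0:y1,x0:x1]
        nn,_,st,ce=cv2.connectedComponentsWithStats(k.astype(np.uint8))
        for i in range(1,nn):
            if st[i,4]>3: u,v=ce[i].round().astype(int); print(n,nm,ce[i].round(1),st[i,4],pt(c,u,v))
    cv2.imwrite(f'pics/{n}1.png',cv2.resize(c['frame'][y0:y1,x0:x1,::-1],None,fx=7,fy=6.5 if 0 else 6.6))
E
python3 m.py
python3 - <<'E'
from h import *
c=np.load('scene.npz')
for nm,u,v in(('basketrim',355,240),('tubeend',338,231),('tumbler',334,192),('mug',260,210),('jarcap',290,250)): print(nm,pt(c,u,v))
a=np.load('scene.npz')['frame'][165:245,240:370,::-1];b=np.load('side.npz')['frame'][190:270,200:330,::-1]
cv2.imwrite('pics/both.png',cv2.resize(np.vstack([a,b]),None,fx=3.7,fy=3.7,interpolation=2))
E
```

```text
scene red [299.2 198.5] 10 [491.   42.5 153.5]
scene blue [305.  202.4] 29 [489.1  70.5 164.2]
side red [273.5 206.5] 35 [599.8 132.9  90. ]
side red [260.2 225. ] 10 [490.9  39.6 153.5]
side blue [255.4 216.2] 15 [493.5  70.2 164. ]
basketrim [421.9 232.9 110.6]
tubeend [463.2 198.5 151.5]
tumbler [351.6  43.3  81.3]
mug [583.  -41.1  61.8]
jarcap [592.6 146.5  90. ]
```

View pics/both.png

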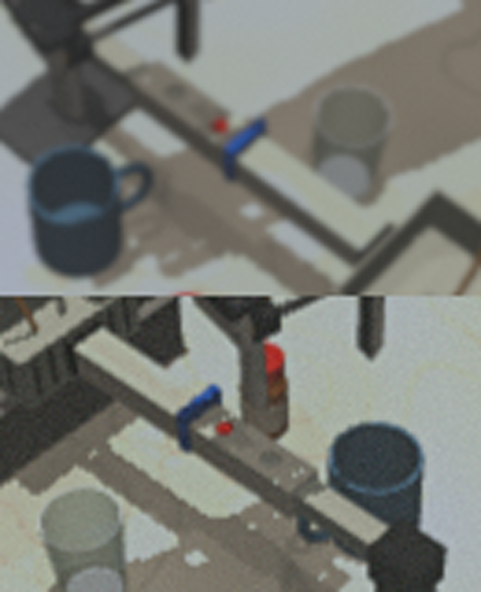

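The crops show the red button with the next hole behind it (towards the post) and the blue flange on the outward side. Next I'll fit the tube axis from the depth data.

```bash
cat >> h.py <<'E'
def cloud(c):
    f=210/np.tan(np.radians(float(c['vfov'])/2)); z=c['range_z']; v,u=np.mgrid[:420,:560]
    P=np.stack([(u-c['cx'])/f*z,(v-c['cy'])/f*z,z,np.ones_like(z)],-1)@c['cam_to_world'].T
    return P[...,:3],z>0
E
python3 - <<'E'
from h import *
for n in('scene','side'):
    c=np.load(n+'.npz');P,ok=cloud(c)
    m=ok&(abs(P[...,2]-150)<2.5)&(np.hypot(P[...,0]-491,P[...,1]-42)<150)
    nn,l,st,ce=cv2.connectedComponentsWithStats(m.astype(np.uint8)); 
    i=1+st[1:,4].argmax(); Q=P[l==i]
    l4=cv2.fitLine(Q[:,:2].astype(np.float32),cv2.DIST_HUBER,0,.01,.01).ravel()
    d=l4[:2]*np.sign(l4[1]); nrm=np.array([-d[1],d[0]]); s=(Q[:,:2]-l4[2:])@nrm
    print(n,len(Q),d.round(4),l4[2:].round(1),'off range',np.percentile(s,[1,99]).round(1),'z',np.median(Q[:,2]).round(1))
    c0=l4[2:]; 
    for B in((491,42.5),(490.9,39.6)): print('button off',((np.array(B)-c0)@nrm).round(1),'along',((np.array(B)-c0)@d).round(1))
    bl=(c['frame'].astype(int)); bm=(bl[...,2]>bl[...,0]+50)&ok&(np.hypot(P[...,0]-491,P[...,1]-65)<45)&(P[...,2]>145)
    R=P[bm]; a=(R[:,:2]-c0)@d;w=(R[:,:2]-c0)@nrm; print('flange along',np.percentile(a,[3,50,97]).round(1),'across',np.percentile(w,[3,97]).round(1),'z',np.percentile(R[:,2],[3,97]).round(1))
    # obstacles near
    print('obst', [ (lo,((ok&(P[...,2]>lo)&(np.hypot(P[...,0]-491,P[...,1]-42)<120)).sum())) for lo in(158,168)])
E
```

```text
scene 311 [-0.2333  0.9724] [469.1 132. ] off range [-16.8  16. ] z 150.1
button off -0.5 along -92.1
button off 0.3 along -94.9
flange along [-68.2 -63.2 -59.7] across [-21.1  11.5] z [160.1 169.5]
obst [(158, np.int64(6932)), (168, np.int64(6883))]
side 281 [-0.2395  0.9709] [497.3  11. ] off range [-17.7  16.3] z 150.1
button off -1.4 along 32.1
button off -0.6 along 29.3
flange along [52.7 57.5 60. ] across [-19.8  14. ] z [162.  166.6]
obst [(158, np.int64(5269)), (168, np.int64(5216))]
```

Request:
servo_tool(
  motion=[
    [[-0.03,0.02,0,0,0,-0.047,1],[-0.06,0.05,0,0,0,-0.094,1],[-0.09,0.075,0,0,0,-0.141,1],[-0.1226,0.0972,0,0,0,-0.188,1],[-0.1226,0.0972,0,0,0,-0.235,1],[-0.1226,0.0972,0,0,0,-0.283,1],[-0.1226,0.0972,0,0,0,-0.33,1],[-0.1226,0.0972,-0.02,0,0,-0.377,1],[-0.1226,0.0972,-0.04,0,0,-0.4243,1],[-0.1226,0.0972,-0.06,0,0,-0.4243,1]],
  ],
)

```text
clock: 1.1
eef_pos: [488.6, 48.6, 174.8]
eef_rot: [-3.141, 0.0, 0.235]
wrist_force: [-0.2, 0.0, 0.1]
finger_gap: 17.5
finger_force: 0.0
```

```bash
python3 - <<'E'
from h import *
s=manip.read_state(); print({k:np.round(s[k],3) for k in('clock','joints','eef_pos','eef_rot','wrist_force','finger_gap')})
a=cap('scene');b=cap('side');w=cap('wrist')
A=cv2.resize(a['frame'][155:225,250:350,::-1],(400,280),interpolation=2);B=cv2.resize(b['frame'][180:250,210:310,::-1],(400,280),interpolation=2)
W=cv2.resize(w['frame'][:,:,::-1],(373,280))
cv2.imwrite('pics/h1.png',np.vstack([np.hstack([A,B]),np.hstack([W,cv2.resize(w['frame'][140:420,140:420,::-1],(427,280))])]))
E
```

```text
{'clock': np.float64(1.1), 'joints': array([0.025, 0.198, 1.723, 0.   , 1.222, 1.36 ]), 'eef_pos': array([488.56 ,  48.615, 174.804]), 'eef_rot': array([-3.141,  0.   ,  0.235]), 'wrist_force': array([-0.247,  0.036,  0.067]), 'finger_gap': np.float64(17.508)}
```

View pics/h1.png

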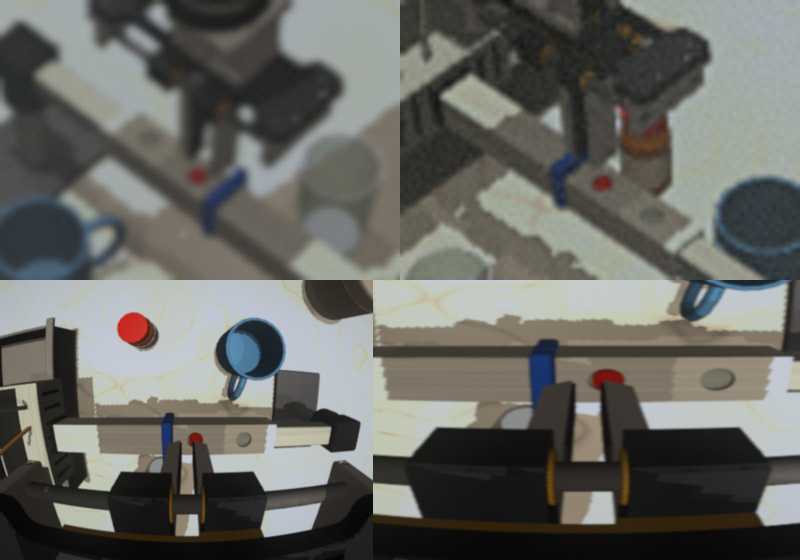

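Wrist view: the fingers are almost closed above the tube, between the flange and the button. I'll close them fully and check the alignment close up.

Request:
servo_tool(
  motion=[
    [[0,0,0,0,0,0,1],[0,0,0,0,0,0,1],[0,0,-0.01,0,0,0,1],[0,0,-0.01,0,0,0,1]],
  ],
)

```text
clock: 1.65
eef_pos: [488.5, 48.6, 169.9]
eef_rot: [-3.141, 0.001, 0.238]
wrist_force: [0.0, -0.6, 0.6]
finger_gap: 0.3
finger_force: 0.0
```

```bash
python3 - <<'E'
from h import *
s=manip.read_state(); print({k:np.round(s[k],3) for k in('clock','eef_pos','wrist_force','finger_gap')})
w=cap('wrist')
f=210/np.tan(np.radians(float(w['vfov'])/2)); M=w['cam_to_world']; print(f,w['cx'],w['cy'],M.round(3))
z=w['range_z'];v,u=np.mgrid[:420,:560]; dx,dy=u-w['cx'],v-w['cy'];r=np.hypot(dx,dy)+1e-9;t=r/f;k=np.tan(t)/r
P=(np.stack([dx*k*z,dy*k*z,z,np.ones_like(z)],-1)@M.T)[...,:3]
d=np.array([-.236,.9718]);n=np.array([-d[1],d[0]])[[0,1]];n=np.array([d[1],-d[0]])
im=w['frame'].astype(int);R,G,B=im[...,0],im[...,1],im[...,2]
near=(z>0)&(np.hypot(P[...,0]-490,P[...,1]-50)<60)&(P[...,2]>130)
T=s['eef_pos'][:2]
for nm,m in(('red',(R>G+50)&(R>B+50)),('blue',(B>R+50)),('fing',(P[...,2]>164)&(P[...,2]<200)&(abs(R-B)<40)),('tube',abs(P[...,2]-150)<3)):
    Q=P[m&near]
    if len(Q): print(nm,len(Q),'along',np.percentile((Q[:,:2]-T)@d,[2,50,98]).round(1),'across',np.percentile((Q[:,:2]-T)@n,[2,50,98]).round(1),'z',np.percentile(Q[:,2],[2,50,98]).round(1))
cv2.imwrite('pics/w2.png',cv2.resize(w['frame'][180:400,180:400,::-1],(600,600),interpolation=2))
E
```

```text
{'clock': np.float64(1.65), 'eef_pos': array([488.484,  48.597, 169.935]), 'wrist_force': array([ 0.025, -0.587,  0.593]), 'finger_gap': np.float64(0.274)}
325.19226210127806 280.52165959712977 211.02213289161483 [[ 2.35000e-01 -9.38000e-01 -2.54000e-01  5.62420e+02]
 [-9.72000e-01 -2.27000e-01 -6.20000e-02  6.71770e+01]
 [ 1.00000e-03  2.61000e-01 -9.65000e-01  3.49127e+02]
 [ 0.00000e+00  0.00000e+00  0.00000e+00  1.00000e+00]]
red 180 along [-14.4  -8.8  -2.7] across [ 0.3  4.9 10.1] z [149.5 152.2 174.5]
blue 800 along [15.4 19.7 23.5] across [-18.5   4.5  21.7] z [162.5 163.7 165. ]
fing 852 along [-11.2   0.8  12.3] across [ 8.2 10.  10.5] z [172.2 188.4 199.6]
tube 6078 along [-54.4  -5.6  58.4] across [-14.4   4.5  16.9] z [148.2 149.9 151.3]
```

View pics/w2.png

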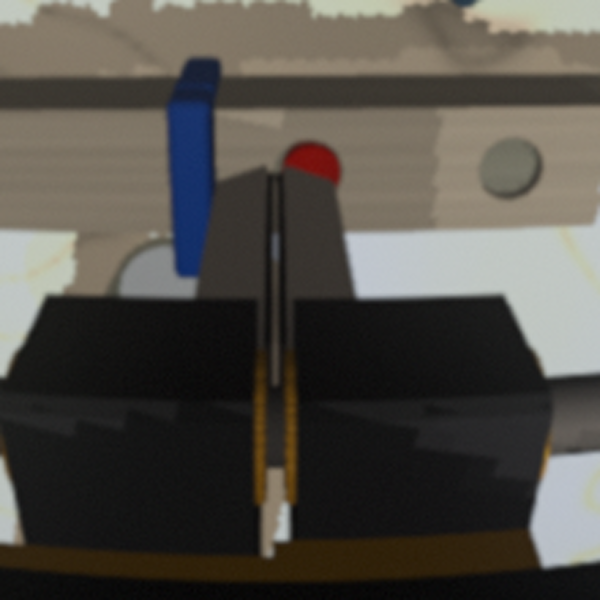

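Clearance to the flange is about 2 mm and the inner finger is over the button, so I'll descend gently.

Request:
servo_tool(
  motion=[
    [[0,0,-0.014,0,0,0,1],[0,0,-0.028,0,0,0,1],[0,0,-0.034,0,0,0,1],[0,0,-0.04,0,0,0,1],[0,0,-0.044,0,0,0,1],[0,0,-0.046,0,0,0,1],[0,0,-0.046,0,0,0,1]],
  ],
)

```text
clock: 2.4
eef_pos: [488.6, 48.6, 147.5]
eef_rot: [-3.142, 0.0, 0.238]
wrist_force: [-2.6, 1.4, 3.1]
finger_gap: 0.5
finger_force: 1.6
```

Request:
servo_tool(
  motion=[
    [[0,0,-0.003,0,0,0,1],[0,0,-0.006,0,0,0,1],[0,0,-0.006,0,0,0,1]],
  ],
)

```text
clock: 2.7
eef_pos: [488.7, 48.7, 144.6]
eef_rot: [-3.142, -0.0, 0.238]
wrist_force: [-3.6, -0.9, 6.3]
finger_gap: 0.2
finger_force: 3.5
```

Request:
servo_tool(
  motion=[
    [[-0.0009,0.0039,0,0,0,0,1],[-0.0014,0.0058,0,0,0,0,1],[-0.0019,0.0078,0,0,0,0,1],[-0.0019,0.0078,0,0,0,0,1]],
  ],
)

```text
clock: 3.1
eef_pos: [488.5, 51.3, 145.1]
eef_rot: [3.139, -0.002, 0.238]
wrist_force: [-0.7, -8.5, 5.2]
finger_gap: 0.7
finger_force: 6.4
```

Request:
servo_tool(
  motion=[
    [[0,0,-0.002,0,0,0,1],[-0.0003,0.001,-0.003,0,0,0,1],[-0.0005,0.002,-0.003,0,0,0,1],[-0.0005,0.002,-0.003,0,0,0,1]],
  ],
)

```text
clock: 3.5
eef_pos: [488.5, 51.6, 143.7]
eef_rot: [3.137, -0.002, 0.238]
wrist_force: [1.6, -15.7, 7.1]
finger_gap: 0.6
finger_force: 8.9
```

Request:
servo_tool(
  motion=[
    [[0.0005,-0.003,0,0,0,0,1],[0.0009,-0.0055,0,0,0,0,1],[0.0009,-0.0055,0,0,0,0,1]],
  ],
)

```text
clock: 3.8
eef_pos: [488.7, 50.5, 143.7]
eef_rot: [3.141, -0.002, 0.238]
wrist_force: [-0.4, -0.5, 7.6]
finger_gap: 0.4
finger_force: 5.3
```

```bash
python3 - <<'E'
from h import *
s=manip.read_state(); print({k:np.round(s[k],3) for k in('clock','eef_pos','wrist_force','moment','finger_gap')})
w=cap('wrist');a=cap('scene');b=cap('side')
A=cv2.resize(a['frame'][175:225,275:345,::-1],(400,286),interpolation=2);B=cv2.resize(b['frame'][195:245,225:295,::-1],(400,286),interpolation=2)
W=cv2.resize(w['frame'][200:300,200:480][:,20:160,::-1],(400,286),interpolation=2)
cv2.imwrite('pics/p3.png',np.vstack([np.hstack([A,B]),np.hstack([W,W*0])]))
E
```

```text
{'clock': np.float64(3.8), 'eef_pos': array([488.731,  50.461, 143.71 ]), 'wrist_force': array([-0.352, -0.494,  7.598]), 'moment': array([-0.221,  0.15 ,  0.04 ]), 'finger_gap': np.float64(0.363)}
```

View pics/p3.png

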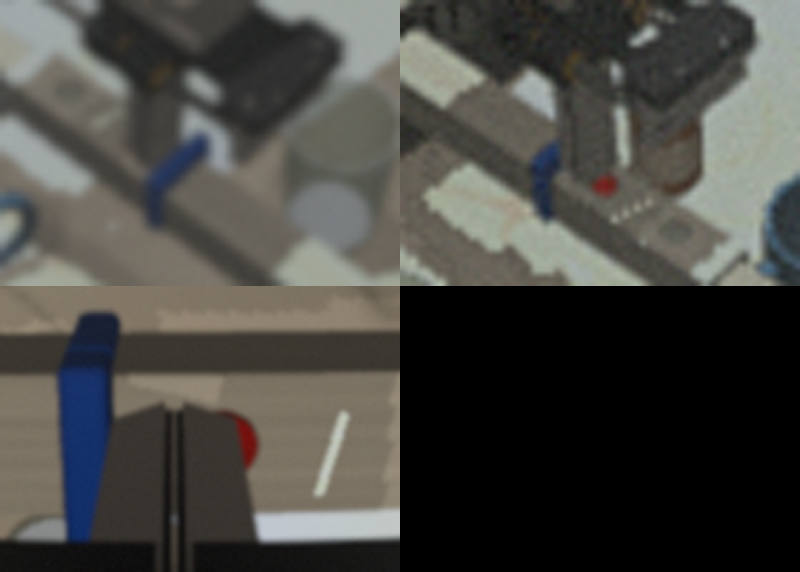

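The fingertip covers the button centre and touches the flange, but the tube hasn't slid. I'll tilt slightly so the rear edge bears on the button, press a little more, then push in small steps.

Request:
servo_tool(
  motion=[
    [[0.0005,-0.002,0,0.0108,0.0026,0,1],[0.0005,-0.002,-0.001,0.0217,0.0053,0,1],[0.0005,-0.002,-0.003,0.0217,0.0053,0,1],[0.0005,-0.002,-0.003,0.0217,0.0053,0,1]],
  ],
)

```text
clock: 4.35
eef_pos: [488.8, 50.2, 142.2]
eef_rot: [-3.071, -0.002, 0.237]
wrist_force: [-1.9, 4.0, 8.5]
finger_gap: 0.5
finger_force: 6.6
```

Request:
servo_tool(
  motion=[
    [[-0.0005,0.002,0,0,0,0,1],[-0.0009,0.004,0,0,0,0,1],[-0.0014,0.006,0,0,0,0,1],[-0.0014,0.006,0,0,0,0,1]],
  ],
)

```text
clock: 4.75
eef_pos: [488.5, 51.9, 142.4]
eef_rot: [-3.074, -0.003, 0.238]
wrist_force: [-0.3, -6.1, 8.9]
finger_gap: 0.2
finger_force: 5.6
```

Request:
servo_tool(
  motion=[
    [[-0.0005,0.002,0,0,0,0,1],[-0.0007,0.003,0,0,0,0,1],[-0.0007,0.003,0,0,0,0,1]],
  ],
)

```text
clock: 5.05
eef_pos: [488.4, 52.3, 142.5]
eef_rot: [-3.076, -0.003, 0.237]
wrist_force: [1.6, -15.4, 9.1]
finger_gap: 0.5
finger_force: 9.4
```

Request:
servo_tool(
  motion=[
    [[-0.0002,0.001,-0.001,0,0,0,1],[-0.0002,0.001,-0.001,0,0,0,1]],
  ],
)

```text
clock: 5.25
eef_pos: [488.4, 52.5, 142.0]
eef_rot: [-3.076, -0.003, 0.237]
wrist_force: [0.5, -17.8, 10.1]
finger_gap: 0.2
finger_force: 10.5
```

```bash
python3 - <<'E'
from h import *
s=manip.read_state(); print({k:np.round(s[k],3) for k in('clock','eef_pos','wrist_force','moment','finger_gap')})
w=cap('wrist');b=cap('side')
B=cv2.resize(b['frame'][200:240,230:286,::-1],(560,400),interpolation=2)
W=cv2.resize(w['frame'][200:270,220:318,::-1],(560,400),interpolation=2)
cv2.imwrite('pics/p4.png',cv2.resize(np.vstack([B,W]),(420,600)))
f=210/np.tan(np.radians(float(w['vfov'])/2)); M=w['cam_to_world']
z=w['range_z'];v,u=np.mgrid[:420,:560]; dx,dy=u-w['cx'],v-w['cy'];r=np.hypot(dx,dy)+1e-9;k=np.tan(r/f)/r
P=(np.stack([dx*k*z,dy*k*z,z,np.ones_like(z)],-1)@M.T)[...,:3]
d=np.array([-.236,.9718]);n=np.array([d[1],-d[0]]);T=np.array([490.5,41.3])
im=w['frame'].astype(int);R,G,Bc=im[...,0],im[...,1],im[...,2]
near=(z>0)&(np.hypot(P[...,0]-490,P[...,1]-50)<60)&(P[...,2]>125)&(P[...,2]<175)
for nm,m in(('red',(R>G+50)&(R>Bc+50)),('blue',(Bc>R+50))):
    Q=P[m&near]; print(nm,len(Q),'along',np.percentile((Q[:,:2]-T)@d,[2,50,98]).round(1),'across',np.percentile((Q[:,:2]-T)@n,[2,50,98]).round(1),'z',np.percentile(Q[:,2],[2,50,98]).round(1))
A=(P[...,:2]-T)@d;C=(P[...,:2]-T)@n
for lo in range(-60,60,10):
    q=near&(A>lo)&(A<lo+10)&(abs(C)<12)&(P[...,2]<152); print(lo,q.sum(),np.median(P[...,2][q]).round(2) if q.sum() else '')
E
```

```text
{'clock': np.float64(5.25), 'eef_pos': array([488.401,  52.485, 141.976]), 'wrist_force': array([  0.481, -17.803,  10.075]), 'moment': array([-3.34 , -0.156,  0.091]), 'finger_gap': np.float64(0.226)}
red 149 along [-7.4 -4.  -1.3] across [-3.7  2.7 10.4] z [141.7 143.8 165.8]
blue 767 along [24.  28.7 32.2] across [-13.    8.1  21.7] z [154.3 155.5 156.8]
-60 56 137.59
-50 541 140.81
-40 588 141.78
-30 597 141.76
-20 612 141.78
-10 478 142.05
0 146 143.23
10 154 143.8
20 54 142.01
30 253 141.73
40 573 141.73
50 551 141.73
```

View pics/p4.png

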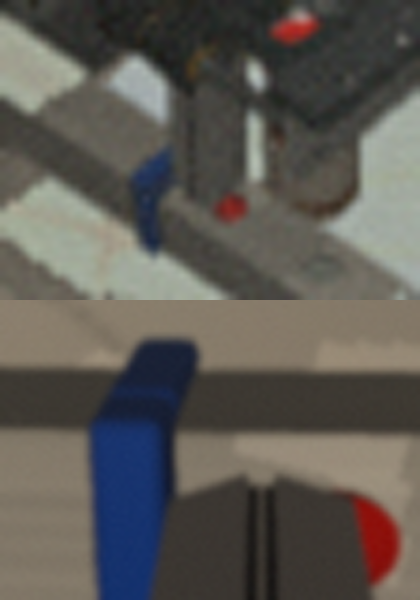

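The fingertip outline slants: the outer corners look chamfered, and the button may be about 2 mm proud. I'll back the push off and measure the tip profile from the wrist depth.

Request:
servo_tool(
  motion=[
    [[0.001,-0.004,0,0,0,0,1],[0.002,-0.009,0,0,0,0,1]],
  ],
)

```text
clock: 5.55
eef_pos: [488.8, 50.3, 141.9]
eef_rot: [-3.071, -0.003, 0.237]
wrist_force: [-2.1, 10.9, 9.9]
finger_gap: 0.4
finger_force: 7.9
```

```bash
python3 - <<'E'
from h import *
from scipy.spatial.transform import Rotation as Ro
s=manip.read_state(); print({k:np.round(s[k],3) for k in('clock','eef_pos','eef_rot','wrist_force')})
w=np.load('wrist.npz')
p=np.array([488.4,52.485,141.976]);T=Ro.from_euler('xyz',[-3.076,-.003,.237]).as_matrix()
f=210/np.tan(np.radians(float(w['vfov'])/2)); M=w['cam_to_world']
z=w['range_z'];v,u=np.mgrid[:420,:560]; dx,dy=u-w['cx'],v-w['cy'];r=np.hypot(dx,dy)+1e-9;k=np.tan(r/f)/r
P=(np.stack([dx*k*z,dy*k*z,z,np.ones_like(z)],-1)@M.T)[...,:3]
L=(P-p)@T
im=w['frame'].astype(int)
m=(z>0)&(abs(L[...,1])<16)&(L[...,2]>-40)&(L[...,2]<3)&(abs(L[...,0])<14)&(abs(L[...,0])>5)&(im[...,0]<120)
for lo in np.arange(-15,15,2):
    q=m&(L[...,1]>=lo)&(L[...,1]<lo+2)
    if q.sum(): 
        zz=L[...,2][q]; print(lo,q.sum(),'z max',np.sort(zz)[-4:].round(1),'x',np.median(L[...,0][q]).round(1))
E
```

```text
{'clock': np.float64(5.55), 'eef_pos': array([488.841,  50.333, 141.916]), 'eef_rot': array([-3.071e+00, -3.000e-03,  2.370e-01]), 'wrist_force': array([-2.126, 10.882,  9.86 ])}
-15 50 z max [-11.2 -11.1 -10.7 -10.5] x 9.4
-13 125 z max [1.8 2.  2.4 2.4] x 10.0
-11 103 z max [-6.2 -5.8 -0.1  0.9] x 10.0
-9 110 z max [-5.2 -4.9 -4.8  1.2] x 10.0
-7 109 z max [-3.8 -3.7 -3.   0.4] x 10.0
-5 115 z max [-0.8 -0.4 -0.2  0.2] x 10.0
-3 115 z max [-0.6 -0.3  1.4  1.5] x 8.7
-1 125 z max [-0.3  0.6  0.8  1.1] x 8.5
1 117 z max [-1.4  0.3  0.4  1.1] x 10.0
3 114 z max [-3.1 -1.8 -1.1 -0.5] x 10.0
5 105 z max [-4.3 -3.7 -0.6  1.2] x 10.0
7 104 z max [-5.3 -4.9 -0.8  0.7] x 9.9
9 100 z max [-7.8 -7.7  2.1  2.7] x 9.9
11 48 z max [0.8 1.9 2.2 2.2] x 9.7
13 3 z max [-1.8 -1.3 -0.6] x 7.1
```

The tip is wedge-shaped: flat only about ±2.5 mm around the seam, with the outer corners about 7 mm higher. The outer part of the finger can't press flush. With a gap of about 10 mm, the back fingertip sits over the button centre while the front finger's back meets the flange. I'll lift and reposition.

Request:
servo_tool(
  motion=[
    [[0,-0.002,0.012,0,0,0,1],[0,-0.002,0.036,-0.0108,-0.0026,0,1],[0.002,-0.005,0.06,-0.0217,-0.0053,0,0.894],[0.0041,-0.0099,0.06,-0.0217,-0.0053,0,0.894],[0.0041,-0.0099,0.06,-0.0217,-0.0053,0,0.894],[0.0041,-0.0099,0.054,-0.0217,-0.0053,0,0.894]],
  ],
  newtons=50,
)

```text
clock: 6.15
eef_pos: [490.0, 45.1, 167.3]
eef_rot: [-3.141, 0.0, 0.237]
wrist_force: [0.1, 0.4, -0.0]
finger_gap: 10.1
finger_force: 0.0
```

```bash
cat > w.py <<'E'
from h import *
import sys
s=manip.read_state(); print({k:np.round(s[k],3) for k in('clock','eef_pos','eef_rot','wrist_force','finger_gap')})
w=cap('wrist')
f=210/np.tan(np.radians(float(w['vfov'])/2)); M=w['cam_to_world']
z=w['range_z'];v,u=np.mgrid[:420,:560]; dx,dy=u-w['cx'],v-w['cy'];r=np.hypot(dx,dy)+1e-9;k=np.tan(r/f)/r
P=(np.stack([dx*k*z,dy*k*z,z,np.ones_like(z)],-1)@M.T)[...,:3]
d=np.array([-.236,.9718]);n=np.array([d[1],-d[0]]);T=np.array([490.5,41.3])
im=w['frame'].astype(int);R,G,B=im[...,0],im[...,1],im[...,2]
A=(P[...,:2]-T)@d;C=(P[...,:2]-T)@n
near=(z>0)&(abs(C)<30)&(A>-70)&(A<100)&(P[...,2]>125)&(P[...,2]<170)
print('tcp along,across',(s['eef_pos'][:2]-T)@d,(s['eef_pos'][:2]-T)@n)
for nm,m in(('red',(R>G+50)&(R>B+50)),('blue',(B>R+50)),('tube',(abs(C)<14)&(A<-12)&(A>-60)&(P[...,2]<153))):
    q=m&near
    if q.sum(): print(nm,q.sum(),*(np.percentile(x[q],[3,50,97]).round(1) for x in(A,C,P[...,2])))
cv2.imwrite(f'pics/{sys.argv[1]}.png',cv2.resize(w['frame'][190:310,190:350,::-1],(800,600),interpolation=2))
E
python3 w.py w5
```

```text
{'clock': np.float64(6.15), 'eef_pos': array([490.031,  45.118, 167.328]), 'eef_rot': array([-3.141,  0.   ,  0.237]), 'wrist_force': array([ 0.128,  0.423, -0.009]), 'finger_gap': np.float64(10.107)}
tcp along,across 3.821280415864847 0.44509961021049876
red 234 [-4.6  1.5  5.4] [-4.7  3.6  8. ] [149.7 152.1 168. ]
blue 618 [22.2 27.  30.1] [-13.3   8.4  21.1] [162.5 163.7 164.8]
tube 2664 [-58.7 -36.7 -14.7] [-13.1   0.6  13.3] [145.  149.8 151.1]
```

View pics/w5.png

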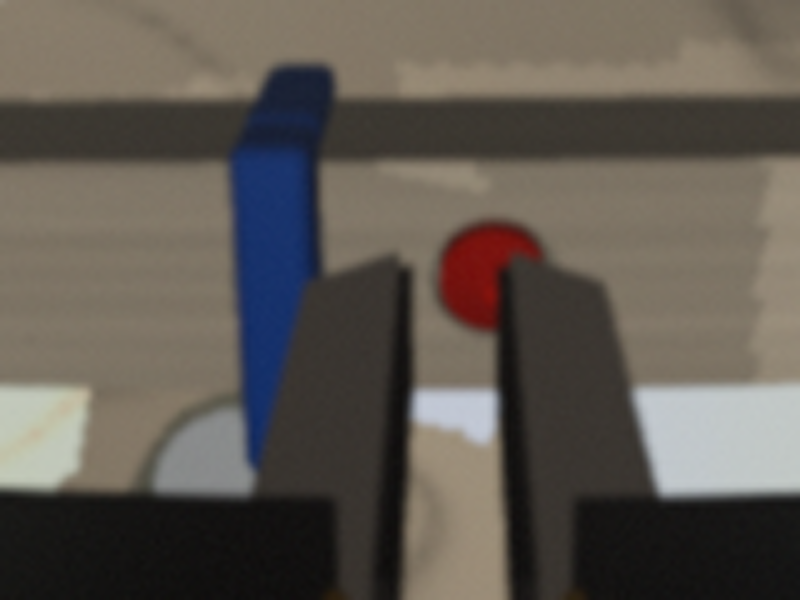

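Wrist view: the back fingertip is over the button's rear half and the front finger slightly overlaps the flange. I'll set an 8 mm gap, move back 1.5 mm, and descend slowly.

Request:
servo_tool(
  motion=[
    [[0.0007,-0.0029,0,0,0,0,0.915],[0.0007,-0.0029,-0.01,0,0,0,0.915],[0.0007,-0.0029,-0.02,0,0,0,0.915],[0.0007,-0.0029,-0.028,0,0,0,0.915],[0.0007,-0.0029,-0.034,0,0,0,0.915],[0.0007,-0.0029,-0.039,0,0,0,0.915],[0.0007,-0.0029,-0.043,0,0,0,0.915],[0.0007,-0.0029,-0.043,0,0,0,0.915]],
  ],
)

```text
clock: 7.0
eef_pos: [490.5, 43.8, 146.4]
eef_rot: [3.142, -0.0, 0.238]
wrist_force: [-0.9, 0.0, 4.6]
finger_gap: 8.1
finger_force: 2.2
```

Request:
servo_tool(
  motion=[
    [[0,0,-0.003,0,0,0,0.915],[0,0,-0.004,0,0,0,0.915],[-0.0005,0.002,-0.004,0,0,0,0.915],[-0.001,0.004,-0.004,0,0,0,0.915],[-0.0012,0.005,-0.004,0,0,0,0.915],[-0.0012,0.005,-0.004,0,0,0,0.915]],
  ],
)

```text
clock: 7.6
eef_pos: [490.1, 46.0, 144.9]
eef_rot: [3.141, -0.001, 0.238]
wrist_force: [-0.9, -3.1, 5.9]
finger_gap: 8.1
finger_force: 3.1
```

Request:
servo_tool(
  motion=[
    [[-0.0005,0.002,-0.001,0,0,0,0.915],[-0.0007,0.003,-0.001,0,0,0,0.915],[-0.0007,0.003,-0.001,0,0,0,0.915]],
  ],
)

```text
clock: 7.9
eef_pos: [489.9, 47.4, 144.6]
eef_rot: [3.14, -0.001, 0.238]
wrist_force: [-0.4, -4.2, 5.9]
finger_gap: 8.4
finger_force: 3.3
```

Request:
servo_tool(
  motion=[
    [[-0.0005,0.002,0,0,0,0,0.915],[-0.0009,0.004,0,0,0,0,0.915],[-0.0009,0.004,0,0,0,0,0.915]],
  ],
)

```text
clock: 8.2
eef_pos: [489.6, 49.3, 144.6]
eef_rot: [3.14, -0.001, 0.238]
wrist_force: [0.4, -4.9, 6.3]
finger_gap: 8.1
finger_force: 4.0
```

Request:
servo_tool(
  motion=[
    [[-0.0009,0.004,0,0,0,0,0.915],[-0.0014,0.006,0,0,0,0,0.915],[-0.0014,0.006,0,0,0,0,0.915]],
  ],
)

```text
clock: 8.5
eef_pos: [489.0, 51.9, 144.6]
eef_rot: [3.139, -0.001, 0.238]
wrist_force: [0.2, -7.0, 6.9]
finger_gap: 8.0
finger_force: 6.1
```

```bash
python3 w.py w6
```

```text
{'clock': np.float64(8.5), 'eef_pos': array([488.958,  51.902, 144.626]), 'eef_rot': array([ 3.139e+00, -1.000e-03,  2.380e-01]), 'wrist_force': array([ 0.183, -6.979,  6.9  ]), 'finger_gap': np.float64(8.001)}
tcp along,across 10.667065469816045 1.0031439082280316
blue 704 [28.2 32.9 36.1] [-11.1   9.   21.2] [157.1 158.3 159.4]
tube 3154 [-58.6 -35.2 -13.3] [-13.1   0.1  13.2] [139.6 144.3 145.5]
```

View pics/w6.png

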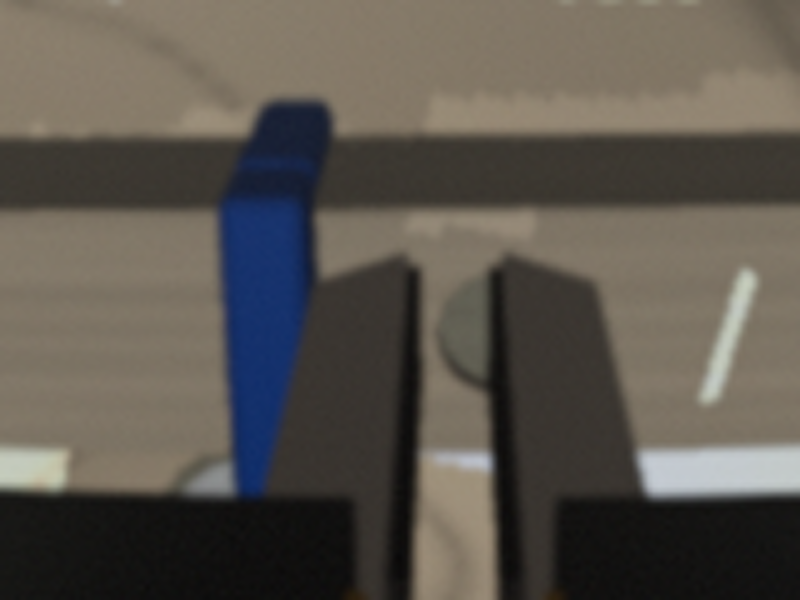

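The flange has moved about 6 mm and the red button is gone from the visible part of the hole, so it is wedging under the wall. I'll keep pushing, then ease the downward pressure.

Request:
servo_tool(
  motion=[
    [[-0.0014,0.006,0,0,0,0,0.915],[-0.0028,0.012,0,0,0,0,0.915],[-0.0042,0.018,0.003,0,0,0,0.915],[-0.0056,0.023,0.006,0,0,0,0.915],[-0.0071,0.029,0.008,0,0,0,0.915],[-0.0085,0.035,0.008,0,0,0,0.915]],
  ],
)

```text
clock: 9.15
eef_pos: [484.3, 70.4, 148.1]
eef_rot: [3.141, -0.001, 0.238]
wrist_force: [1.8, -3.0, 1.9]
finger_gap: 8.0
finger_force: 3.9
```

Request:
servo_tool(
  motion=[
    [[-0.0014,0.006,0.001,0,0,0,0.915],[-0.0028,0.012,0.001,0,0,0,0.915],[-0.0042,0.018,0.001,0,0,0,0.915],[-0.0056,0.023,0.001,0,0,0,0.915],[-0.0071,0.029,0.001,0,0,0,0.915],[-0.0085,0.035,0.001,0,0,0,0.915],[-0.0099,0.041,0.001,0,0,0,0.915]],
  ],
)

```text
clock: 9.85
eef_pos: [478.9, 91.4, 148.3]
eef_rot: [-3.141, 0.0, 0.238]
wrist_force: [1.8, -1.1, 3.3]
finger_gap: 7.7
finger_force: 1.1
```

```bash
python3 w.py w7
```

```text
{'clock': np.float64(9.85), 'eef_pos': array([478.879,  91.407, 148.338]), 'eef_rot': array([-3.141,  0.   ,  0.238]), 'wrist_force': array([ 1.756, -1.067,  3.253]), 'finger_gap': np.float64(7.741)}
tcp along,across 51.4366562606911 0.5321687257098224
red 211 [-6.1 -1.   3. ] [-5.   1.6  5.7] [143.6 145.9 148.8]
blue 751 [69.3 73.9 77.2] [-11.6   8.4  21.2] [160.6 162.  163.2]
tube 2510 [-58.5 -33.  -13.2] [-12.7   1.7  12.8] [134.3 147.6 149.1]
```

Request:
servo_tool(
  motion=[
    [[-0.0005,0.002,0.001,0,0,0,0.915],[-0.0009,0.004,0.001,0,0,0,0.915],[-0.0014,0.006,0.001,0,0,0,0.915],[-0.0014,0.006,0.001,0,0,0,0.915]],
  ],
)

```text
clock: 10.3
eef_pos: [478.3, 93.9, 148.8]
eef_rot: [-3.141, 0.001, 0.238]
wrist_force: [-0.8, -1.0, 1.6]
finger_gap: 7.8
finger_force: 1.4
```

```bash
python3 w.py w8
```

```text
{'clock': np.float64(10.3), 'eef_pos': array([478.252,  93.887, 148.813]), 'eef_rot': array([-3.141e+00,  1.000e-03,  2.380e-01]), 'wrist_force': array([-0.823, -1.015,  1.59 ]), 'finger_gap': np.float64(7.806)}
tcp along,across 53.994781640538974 0.5082858786138581
red 372 [-6.2  0.5  5.5] [-4.9  1.9  6.9] [148.1 150.9 154.1]
blue 735 [71.6 76.3 79.6] [-12.    8.7  21.2] [161.2 162.4 163.6]
tube 2477 [-58.6 -33.1 -13. ] [-12.3   2.   12.8] [133.2 147.9 149.6]
```

Request:
servo_tool(
  motion=[
    [[-0.0005,0.002,0,0,0,0,0.915],[-0.0005,0.002,0,0,0,0,0.915]],
  ],
)

```text
clock: 10.55
eef_pos: [478.0, 94.9, 148.9]
eef_rot: [-3.142, 0.0, 0.238]
wrist_force: [-2.0, -0.6, 1.7]
finger_gap: 7.9
finger_force: 1.5
```

Request:
servo_tool(
  motion=[
    [[0.0007,-0.003,0.001,0,0,0,0.915],[0.0009,-0.004,0.03,0,0,0,0.915],[0.0009,-0.004,0.08,0,0,0,0.915],[0.0009,-0.004,0.1,0,0,0,0.915],[0.0009,-0.004,0.1,0,0,0,0.915]],
  ],
)

```text
clock: 11.05
eef_pos: [479.2, 92.9, 199.9]
eef_rot: [3.141, -0.002, 0.238]
wrist_force: [-0.1, 0.6, -0.8]
finger_gap: 7.9
finger_force: 0.0
```

```bash
python3 w.py w9; python3 - <<'E'
from h import *
w=np.load('wrist.npz');b=cap('side')
B=cv2.resize(b['frame'][180:260,200:312,::-1],(560,400),interpolation=2)
W=cv2.resize(w['frame'][:,:,::-1],(560,400))
cv2.imwrite('pics/f.png',cv2.resize(np.vstack([B,W]),(420,600)))
E
```

```text
{'clock': np.float64(11.05), 'eef_pos': array([479.187,  92.912, 199.894]), 'eef_rot': array([ 3.141e+00, -2.000e-03,  2.380e-01]), 'wrist_force': array([-0.055,  0.641, -0.774]), 'finger_gap': np.float64(7.928)}
tcp along,across 52.8262456656716 1.186782760196832
red 252 [-6.2  0.4  5.7] [-5.2  1.8  6.7] [149.3 152.2 155.6]
blue 583 [72.4 76.8 80.4] [-16.9   4.3  20.7] [162.4 163.7 165. ]
tube 1801 [-58.4 -33.5 -13.2] [-12.3   1.9  12.7] [134.1 149.1 151. ]
```

View pics/f.png

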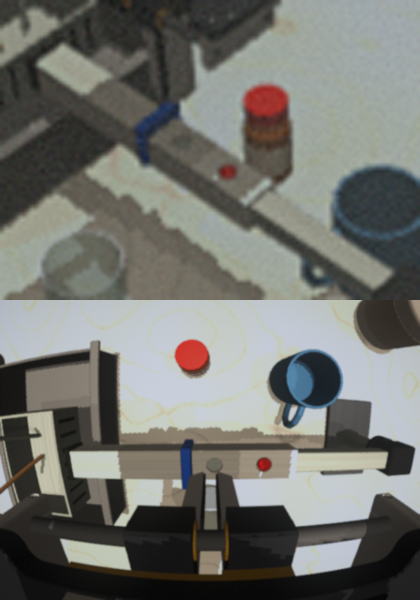

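The button stands fully out of the next hole (top about 156 mm). The tube has travelled about 50 mm, the robot is clear, and the bystanders in view are undisturbed.

```bash
python3 -c "
from cell import manip
print(manip.sign_off())"
```

```text
the job is handed in; nothing more can be done
None
```

I handed the job in with the outer tube about 50 mm further out by camera and the button fully out of the next hole; the arm is clear and the highest force I read was about 20 N, though my first pushes (up to about 18 N) came before the button was fully flush. The hand-in gave no verdict.

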